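Torch check: seat it and hold the test key

TASK

Push the plug-in torch down until it is fully home in its socket on the grey test unit. Then take the flat-bowed key from the wooden stand, work it all the way into the unit's key switch past its sticky pins, and turn it a quarter turn clockwise (seen from above); the switch springs back, so finish still gripping the key and holding it turned. Leave the round-headed key, the mug, the remote control and the tissue box where they are.

Things in the scene. Friction and masses are not known exactly. Their poses are not given: they have to be found in the camera images.
- unit: Test unit, a fixed low grey box 110 x 250 x 50 mm (x, y, z) on the worktop. Origin: centre of its underside, z up. The torch's socket is on top at (0, +60) mm of this frame, the key switch at (0, -55) mm.
- keyway (a point): Centre of the key slot's mouth, on the turning axis, in the barrel's flat steel face (28 x 28 mm), 52 mm above the worktop; unit's axes, fixed. At rest the slot is 14 mm long along the unit's x, 6 mm wide along y, 26 mm deep, not chamfered; the key goes in either way round. Two sticky sprung pins in its long sides, 9 and 17 mm down, give way to a push of 5 to 15 N each.
- barrel (a joint): Turn of the key barrel in rad: 0 at rest with the slot along the unit's x, growing clockwise seen from above to a stop at 1.60. A spring turns it back to 0 when let go (about 0.02 Nm at 0, 0.09 Nm at a quarter turn). The slot has about 0.15 rad of play round the blade.
- torch (a joint): How far the torch stands proud of its fully home position, in m: 0 is fully home, at the start 7 to 13 mm. It slides straight up and down in its socket and stays where it is left; it takes about 7 N to move.
- torch_top (a point): Centre of the flat top of the torch (the grey lamp head, 34 mm across, on a white body 40 x 56 mm along the unit's x and y), 65 mm above the unit's top when fully home; same axes as the unit, z up.
- stand: Fixed wooden key stand, 130 x 50 x 42 mm (x, y, z); origin: centre of its underside. Two slots in its top (14 x 6 mm, 32 mm deep, long side along its x) at x = -35 and +35 mm hold the two keys upright, blade down; which key is in which slot varies.
- key: The key to use, 30 g, upright in the stand: grey flat rectangular bow, 34 mm wide along its x, 10 mm thick along y, 34 mm tall, steel disc on each flat side. Origin: centre of the bow's underside, z up. Below it a steel blade 12 mm (x) by 4 mm (y), 24 mm long, round-ended. Fully in the switch, the bow's underside rests on the barrel's face and its origin is at point keyway.
- spare: Another key that stays in the stand: round grey head 26 mm across and 26 mm tall; the same origin and blade.
- mug: White mug, 80 mm across, 90 mm tall, handle to its +y; origin: centre of its underside. Leave alone.
- remote: Black remote control lying flat, 45 x 150 x 18 mm (x, y, z); origin: centre of its underside. Leave alone.
- tissue_box: Blue tissue box, 130 x 130 x 135 mm tall; origin: centre of its underside. Leave alone.
Not all that is in view belongs to the job. What is meant by the key is not black, and is the smaller of those in its own colour.

How it is judged:
By the outcome, as a careful person would: the job done as asked, in the order asked, and still so for the second after the job is handed in, while the arm keeps its last pose, push and grip.
It also fails if it takes over 64 s, if anything falls off the work surface, if the arm or the gripper's body presses on something with over 40 N, if the wrist force passes 120 N, or if a joint passes its speed limit or range.

ROBOT

A 7-joint arm with a two-finger parallel gripper is mounted at the origin on the work surface. World frame = base frame: x ahead of the robot, y to its left, z up, the work surface at z = 0. Lengths are in m, angles in rad, forces in N, time in s.
With the tool pointing down it reaches from about 0.35 to 0.9 m from the base axis. Payload 8.1 kg.
Tool frame: the origin (TCP) lies at the very end of the fingers, on their centre line; the grasp point (between the pads) lies 19 mm behind it; z points along the fingers, y is the line along which they close (so a half turn about z gives the same grasp; the last joint's range is limited). The gripper opens to 92 mm and grips with 3 to 60 N. Pads are 19 mm wide; open, the fingers measure 130 mm over their backs; the gripper's body (75 mm by 190 mm) begins 47 mm behind the grasp point.
Start: joints at [-1.433, 0.434, 0.025, 1.573, -0.012, 1.134, -0.075], TCP at [0.149, 0.607, 0.203] pointing down, gripper open.
Joint ranges: [-2.62, 2.62], [-0.44, 2.09], [-1.27, 1.32], [0.08, 2.57], [-1.32, 4.46], [0.12, 2], [-2.74, 2.74]. Speed limits (rad/s): [2.22, 2.22, 3.01, 3.01, 3.14, 3.14, 3.14].

INTERFACE

Orientations are given as a rotation vector (axis times angle).
In Python, from cell import arm gives the robot as it stands.
- The arm moves only by the shell command python3 -m pendant 'ROWS' [FORCE]. ROWS is a JSON object of lists of equal length, an entry for each row: "slide": the shift along the tool's x, y, z in units of 0.3 m (1.0 is 0.3 m), a list of three; "dr": the turn, a rotation vector about the tool's x, y, z in units of 0.12 rad (1.0 is 0.12 rad), a list of three; "claw": the opening, from 0 (shut) to 1 (fully open). In form: {"slide": [[tx, ty, tz], ...], "dr": [[ax, ay, az], ...], "claw": [claw, ...]}. A call has 1 to 10 rows; each row shifts and turns the commanded pose from where the row before left it, along the tool's axes as they then stand; what a row does not reach is not made up. A row lasts 1/10 s, in which the tool goes at most 50 mm and 8.59 degrees, less where a joint would pass 70% of its speed; a pose out of reach is approached as far as the arm can. A call with a number of a shift or a turn outside -1 to 1 is refused whole. A call with a gripper value outside its range is refused whole. The fingers move at their own pace and stop on an object; FORCE is the grip in N (left out, the last holds). Time passes only in rows, so rows that do not move let the fingers close. It gives the time, the measured TCP pose, the force, the opening and the grip force at its end, in the units of the state.
- arm.observe(): the state, without advancing time (a new reading comes with each control period).
- arm.get_image(name): name is "scene" or "side" or "wrist"; returns the picture (480x640x3 uint8, red, green, blue); there is no depth.
- arm.calibration(name): a dict with "K" (3x3 intrinsics, pixels), "xyz" and "orientation" of the camera in the world. Camera axes: x right, y up, looking along -z (the intrinsics and any distortion apply to the point x, -y, -z); pixel columns grow to the right and rows downward; lengths in m; the calibration is good to about 2 mm. A picture is of the moment at which its call begins: read the wrist's pose just before it. calibration takes no time and is no camera call; for the wrist camera it gives the pose at the moment of the call.
- arm.sign_off(): hands the job in; it is judged then, once.
The state is a dict: "clock": time; "joints": joint angles; "dq": joint speeds; "joint_efforts": joint torques, N m; "position": TCP position; "ee_rot": TCP orientation; "force": force on the tool from outside, world axes, zero at the start; "ft_torque": the same for the moment, N m; "width": opening from 0.0 (shut) to 1.0 (fully open); "gripper_force": force on a finger pad.
Only numpy, scipy, OpenCV 4.12 (cv2) and the standard library are available. Lean on these libraries where they do the work, as an engineer would, in place of code of your own. Each camera call takes 0.05 s, during which the arm holds its last target. There are 200 camera calls.

## Working session

There is one attempt and no reset: what is moved stays moved. The work goes in short steps, Python scripts to look and compute and a shell command to move; the robot and the scene stay as the last step left them, time stands still between calls to the robot, and variables do not carry over. Pictures are saved under pics/ and viewed, at most 10 in all, crops included, and the job is handed in when it is done.

```bash
mkdir -p pics; cat > h.py <<'E'
import numpy as np, cv2
from cell import arm
from scipy.spatial.transform import Rotation as R
def cam(n):
    c=arm.calibration(n); return c
def rot(c):
    o=np.array(c["orientation"],float)
    return R.from_rotvec(o).as_matrix() if o.shape==(3,) else (R.from_quat(o).as_matrix() if o.shape==(4,) else o)
def ray(c,u,v):
    K=np.array(c["K"]); d=np.array(c.get("dist",c.get("distortion",np.zeros(5))),float)
    p=cv2.undistortPoints(np.array([[[u,v]]],float),K,d)[0,0]
    w=rot(c)@np.array([p[0],-p[1],-1.0]); return np.array(c["xyz"]),w
def plane(c,u,v,z):
    o,w=ray(c,u,v); return o+w*(z-o[2])/w[2]
def proj(c,P):
    K=np.array(c["K"]); q=rot(c).T@(np.array(P)-np.array(c["xyz"])); q=np.array([q[0],-q[1],-q[2]]); 
    d=np.array(c.get("dist",c.get("distortion",np.zeros(5))),float)
    return cv2.projectPoints(q[None],np.zeros(3),np.zeros(3),K,d)[0][0,0]
def tri(a,b):
    (o1,w1),(o2,w2)=a,b
    w1=w1/np.linalg.norm(w1); w2=w2/np.linalg.norm(w2)
    t=np.linalg.lstsq(np.c_[w1,-w2],o2-o1,rcond=None)[0]
    p,q=o1+t[0]*w1,o2+t[1]*w2; return (p+q)/2,np.linalg.norm(p-q)
def shot(n,f):
    c=arm.calibration(n); im=np.array(arm.get_image(n)); cv2.imwrite("pics/"+f+".png",im[:,:,::-1]); return c,im
E
python3 - <<'E'
from h import *
for n in("scene","side","wrist"):
    c,im=shot(n,n+"0"); print(n,c)
print(arm.observe())
E
```

```text
scene {'K': array([[460.49483563,   0.        , 316.86783555],
       [  0.        , 460.49483563, 246.23124668],
       [  0.        ,   0.        ,   1.        ]]), 'xyz': array([ 1.48535813, -0.18797412,  0.6777286 ]), 'orientation': array([0.84632827, 0.69254278, 1.25796668])}
side {'K': array([[512.08356918,   0.        , 315.83137696],
       [  0.        , 512.08356918, 243.12883726],
       [  0.        ,   0.        ,   1.        ]]), 'xyz': array([-0.02180555, -0.76418   ,  0.6169259 ]), 'orientation': array([ 1.00999485, -0.3666965 , -0.58836864])}
wrist {'K': array([[339.15326968,   0.        , 317.97403266],
       [  0.        , 339.15326968, 237.61623549],
       [  0.        ,   0.        ,   1.        ]]), 'xyz': array([0.06703073, 0.62657027, 0.38333597]), 'orientation': array([-0.26564331, -0.20717404,  1.31870187])}
{'clock': 0.15, 'joints': array([-1.43260997,  0.43505827,  0.02495373,  1.57385901, -0.01162065,
        1.13397686, -0.07513735]), 'dq': array([ 4.31646569e-04, -7.90687777e-04, -3.66105967e-04, -2.53082571e-03,
        6.82830689e-04,  6.40001724e-04,  8.44397367e-05]), 'joint_efforts': array([ 1.24035305e-03, -6.68267083e+01,  9.85295735e-01, -3.14696610e+01,
       -6.06605737e-02,  3.94154422e-02,  1.09895598e-04]), 'position': array([0.14897486, 0.60657857, 0.20233916]), 'ee_rot': array([-3.77455623e-01, -3.11877407e+00,  1.81434802e-03]), 'force': array([ 0.47160897, -0.09998505,  0.34743527]), 'ft_torque': array([0.05422088, 0.03243553, 0.01685213]), 'gripper_force': 0.0, 'width': 0.9980811152022833}
```

View pics/scene0.png

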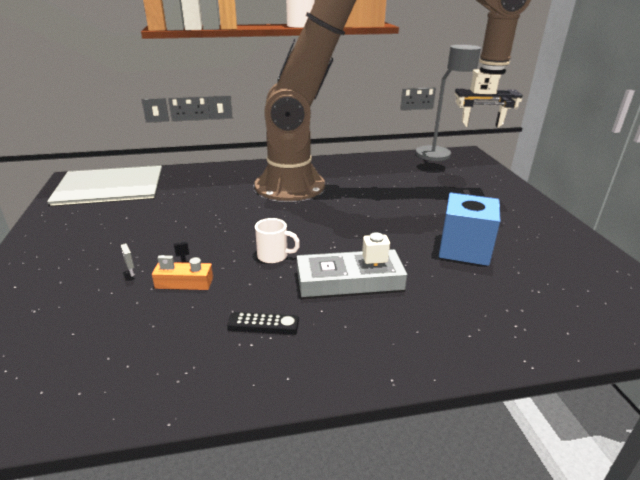

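View pics/side0.png

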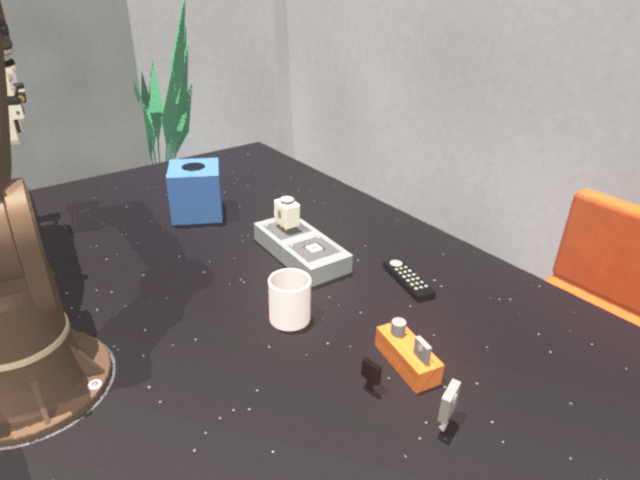

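The pictures show the unit at scene (350,272), with the torch at (376,250) and the key switch at (328,266).

What could be taken for the key:
- flat grey bow in the stand: scene (166,262), side (422,350)
- round grey head in the stand: scene (195,265), side (398,327)
- larger grey flat one standing loose: scene (128,260), side (449,402)
- black one: scene (181,250), side (371,372)

I choose the flat bow in the stand. Next, one close crop to check it.

```bash
python3 - <<'E'
import cv2,numpy as np
a=cv2.imread("pics/scene0.png");b=cv2.imread("pics/side0.png")
c=cv2.INTER_CUBIC
A=cv2.resize(a[230:300,110:220],(400,255),interpolation=c);B=cv2.resize(b[310:430,350:470],(300,300),interpolation=c)
C=cv2.resize(a[225:300,290:415],(500,300),interpolation=c);D=cv2.resize(b[190:285,245:355],(300,259),interpolation=c)
o=np.zeros((600,800,3),np.uint8);o[:255,:400]=A;o[:300,400:700]=B;o[300:600,:500]=C;o[300:559,500:800]=D
cv2.imwrite("pics/crop1.png",o)
E
```

```text
(no output)
```

View pics/crop1.png

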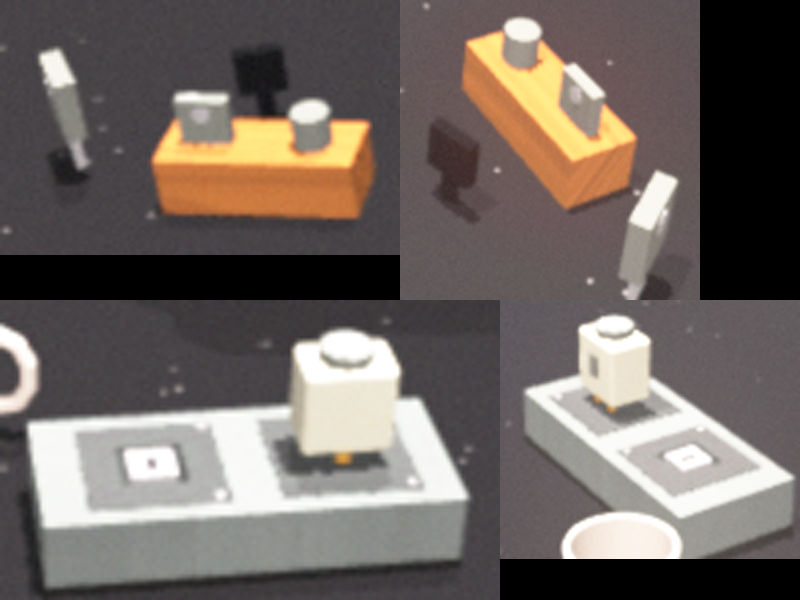

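The crop shows the stand's flat bow at crop (203,115). It is clearly smaller than the loose grey one at (62,95), so the choice stands. The barrel face is at crop (152,463) and the torch head at (346,349).

```bash
python3 - <<'E'
from h import *
s,d=cam("scene"),cam("side")
S=lambda u,v:ray(s,110+u/3.636,230+v/3.643)
B=lambda u,v:ray(d,350+(u-400)/2.5,310+v/2.5)
C=lambda u,v:ray(s,290+u/4,225+(v-300)/4)
D=lambda u,v:ray(d,245+(u-500)/2.727,190+(v-300)/2.727)
P=lambda r,z:r[0]+r[1]*(z-r[0][2])/r[1][2]
np.set_printoptions(precision=4,suppress=True)
print("unit corners",*[P(C(*q),.05) for q in((42,522),(467,495),(420,403),(28,424))])
print("unit side",*[P(D(*q),.05) for q in((525,391),(680,516),(793,479))])
print("barrel",P(C(152,463),.052),P(D(688,458),.052))
print("torch",tri(C(346,343),D(615,324)))
print("stand",*[P(S(*q),.042) for q in((155,160),(360,165),(372,122))])
print("stand side",*[P(B(*q),.042) for q in((467,40),(570,158),(632,135),(522,40))])
print("key top",tri(S(203,97),B(583,85)),P(S(203,97),.076),P(B(583,85),.076))
print("spare top",tri(S(310,108),B(522,30)))
R0=R.from_rotvec(arm.observe()["ee_rot"]).as_matrix();print(R0)
w=cam("wrist");print(R0.T@(np.array(w["xyz"])-arm.observe()["position"]),R0.T@rot(w))
E
```

```text
unit corners [ 0.6351 -0.0608  0.05  ] [0.6531 0.19   0.05  ] [0.5515 0.1959 0.05  ] [ 0.5315 -0.0531  0.05  ]
unit side [0.5444 0.1845 0.05  ] [ 0.5296 -0.0595  0.05  ] [ 0.6354 -0.069   0.05  ]
barrel [0.5903 0.0134 0.052 ] [0.5862 0.0037 0.052 ]
torch (array([0.5979, 0.125 , 0.1256]), np.float64(0.006496409050935328))
stand [ 0.5357 -0.4003  0.042 ] [ 0.5652 -0.2689  0.042 ] [ 0.5159 -0.2613  0.042 ]
stand side [ 0.5171 -0.2686  0.042 ] [ 0.4872 -0.3936  0.042 ] [ 0.5354 -0.4035  0.042 ] [ 0.5488 -0.2921  0.042 ]
key top (array([ 0.5163, -0.3696,  0.0729]), np.float64(0.006772074457694825)) [ 0.5185 -0.366   0.076 ] [ 0.5134 -0.3756  0.076 ]
spare top (array([ 0.5324, -0.301 ,  0.0667]), np.float64(0.00619829477574235))
[[-0.9711  0.2386 -0.0002]
 [ 0.2386  0.9711 -0.0011]
 [-0.0001 -0.0012 -1.    ]]
[ 0.0843 -0.0003 -0.1811] [[ 0.0002  0.9515  0.3076]
 [ 1.     -0.     -0.0006]
 [-0.0005  0.3076 -0.9515]]
```

```bash
python3 -m pendant '{"slide":[[-0.138,-0.09,0],[-0.138,-0.09,0],[-0.138,-0.09,0],[-0.138,-0.09,0],[-0.138,-0.09,0],[-0.138,-0.09,0],[-0.138,-0.09,0],[-0.138,-0.09,0],[-0.138,-0.09,0],[-0.138,-0.09,0]],"dr":[[0,0,0],[0,0,0],[0,0,0],[0,0,0],[0,0,0],[0,0,0],[0,0,0],[0,0,0],[0,0,0],[0,0,0]],"claw":[0,0,0,0,0,0,0,0,0,0]}'
```

```text
clock: 1.15
position: [0.4877, 0.2443, 0.203]
ee_rot: [-0.377, -3.119, -0.0]
force: [0.9, 1.2, -0.1]
width: 0.178
gripper_force: 0.0
```

```bash
python3 -m pendant '{"slide":[[-0.1,-0.1,0],[-0.1,-0.1,0],[-0.1,-0.1,0],[-0.05,-0.05,0],[0,0,0]],"dr":[[0,0,-0.4],[0,0,-0.4],[0,0,-0.4],[0,0,-0.25],[0,0,0]],"claw":[0,0,0,0,0]}'
python3 - <<'E'
from h import *
c,im=shot("wrist","w1");print(c["xyz"],c["orientation"]);np.save("w1.npy",c,allow_pickle=True)
E
```

```text
clock: 1.65
position: [0.573, 0.1198, 0.2027]
ee_rot: [0.113, 3.139, -0.003]
force: [-0.1, 1.3, 0.0]
width: 0.004
gripper_force: 0.0
[0.48864782 0.12598812 0.38372485] [-0.25311082 -0.23385895  1.48594492]
```

View pics/w1.png

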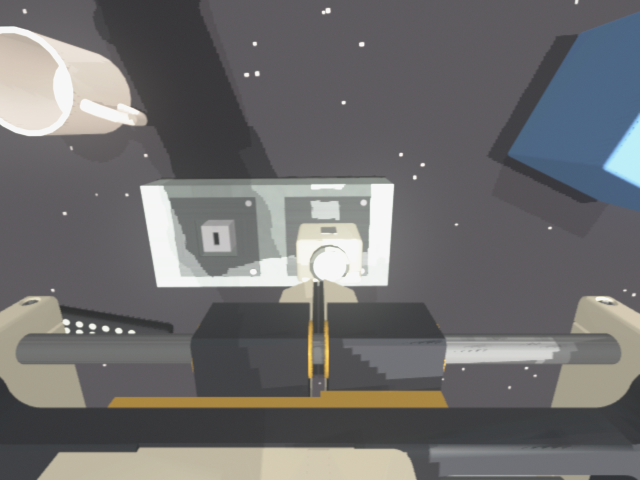

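The wrist view shows the barrel slot at (216,238), the torch head at (329,264), and the unit's lower corners at (157,288) and (388,285).

```bash
python3 - <<'E'
from h import *
np.set_printoptions(precision=4,suppress=True)
c=np.load("w1.npy",allow_pickle=True).item();im=cv2.imread("pics/w1.png");g=cv2.cvtColor(im,cv2.COLOR_BGR2GRAY)
m=((g[215:262,195:242]<70)*255).astype(np.uint8)
n,l,s,ce=cv2.connectedComponentsWithStats(m)
for i in range(1,n): 
    if s[i,4]>8:print("dark",s[i]+[195,215,0,0,0],ce[i]+[195,215],plane(c,*(ce[i]+[195,215]),.052))
# unit bright outline
b=(g>150).astype(np.uint8)*255
for v in (215,240,270): 
    x=np.flatnonzero(g[v,100:450]>110)+100; print(v,x.min(),x.max())
for u in (170,270,385):
    print(u,[ (v,int(g[v,u])) for v in list(range(174,194,1))+list(range(280,294))])
m=((g[235:290,300:360]>210)*255).astype(np.uint8);n,l,s,ce=cv2.connectedComponentsWithStats(m)
for i in range(1,n):
    if s[i,4]>50:print("head",s[i]+[300,235,0,0,0],ce[i]+[300,235],plane(c,*(ce[i]+[300,235]),.125))
for q in((157,288),(388,285)):print(plane(c,*q,.05))
E
```

```text
dark [215 234   3   9  17] [216. 238.] [0.5888 0.0132 0.052 ]
215 144 392
240 148 391
270 153 389
170 [(174, 90), (175, 90), (176, 90), (177, 84), (178, 88), (179, 119), (180, 129), (181, 130), (182, 128), (183, 129), (184, 129), (185, 140), (186, 155), (187, 160), (188, 159), (189, 159), (190, 159), (191, 159), (192, 159), (193, 159), (280, 245), (281, 246), (282, 246), (283, 246), (284, 246), (285, 245), (286, 228), (287, 143), (288, 104), (289, 100), (290, 100), (291, 100), (292, 100), (293, 99)]
270 [(174, 70), (175, 70), (176, 69), (177, 69), (178, 95), (179, 131), (180, 138), (181, 140), (182, 138), (183, 138), (184, 147), (185, 183), (186, 193), (187, 194), (188, 194), (189, 194), (190, 196), (191, 196), (192, 196), (193, 196), (280, 242), (281, 242), (282, 242), (283, 242), (284, 242), (285, 240), (286, 167), (287, 105), (288, 95), (289, 96), (290, 95), (291, 94), (292, 95), (293, 95)]
385 [(174, 100), (175, 99), (176, 92), (177, 105), (178, 131), (179, 141), (180, 143), (181, 142), (182, 142), (183, 170), (184, 245), (185, 247), (186, 247), (187, 247), (188, 247), (189, 247), (190, 247), (191, 247), (192, 247), (193, 247), (280, 242), (281, 242), (282, 242), (283, 242), (284, 239), (285, 197), (286, 129), (287, 108), (288, 107), (289, 107), (290, 107), (291, 106), (292, 107), (293, 106)]
head [ 300  235   60   51 2655] [330.8768 258.5955] [0.591  0.1289 0.125 ]
[ 0.6415 -0.0609  0.05  ]
[0.6557 0.1896 0.05  ]
```

```bash
python3 -m pendant '{"slide":[[-0.073,0.033,0],[0,0,0.08],[0,0,0.08],[0,0,0.06],[0,0,0.01],[0,0,0.01],[0,0,0.01]],"dr":[[0,0,0],[0,0,0],[0,0,0],[0,0,0],[0,0,0],[0,0,0],[0,0,0]],"claw":[0,0,0,0,0,0,0]}'
```

```text
clock: 2.4
position: [0.5941, 0.1334, 0.1288]
ee_rot: [0.104, 3.139, 0.001]
force: [0.6, -0.7, 0.1]
width: 0.005
gripper_force: 0.0
```

```bash
python3 -m pendant '{"slide":[[0,-0.018,0.01],[0,0,0.01],[0,0,0.01],[0,0,0.008],[0,0,0.008],[0,0,0.006]],"dr":[[0,0,0],[0,0,0],[0,0,0],[0,0,0],[0,0,0],[0,0,0]],"claw":[0,0,0,0,0,0]}'
```

```text
clock: 3.0
position: [0.5933, 0.1273, 0.1121]
ee_rot: [-0.105, -3.14, -0.0]
force: [-0.2, 0.0, 1.1]
width: 0.01
gripper_force: 0.0
```

```bash
python3 - <<'E'
from h import *
c,im=shot("wrist","w2")
c,a=shot("side","s2");c2,b=shot("scene","c2")
o=np.zeros((560,800,3),np.uint8)
o[:280,:400]=cv2.resize(a[180:285,240:390],(400,280),interpolation=2);o[:280,400:]=cv2.resize(b[210:315,290:440],(400,280),interpolation=2)
o[280:,:400]=cv2.resize(im[170:380,170:470],(400,280))
cv2.imwrite("pics/m2.png",o[:,:,::-1]); print(arm.observe()["force"],arm.observe()["position"])
E
```

```text
[-0.23930131  0.69160341 -0.03727426] [0.59328121 0.12720531 0.11219186]
```

View pics/m2.png

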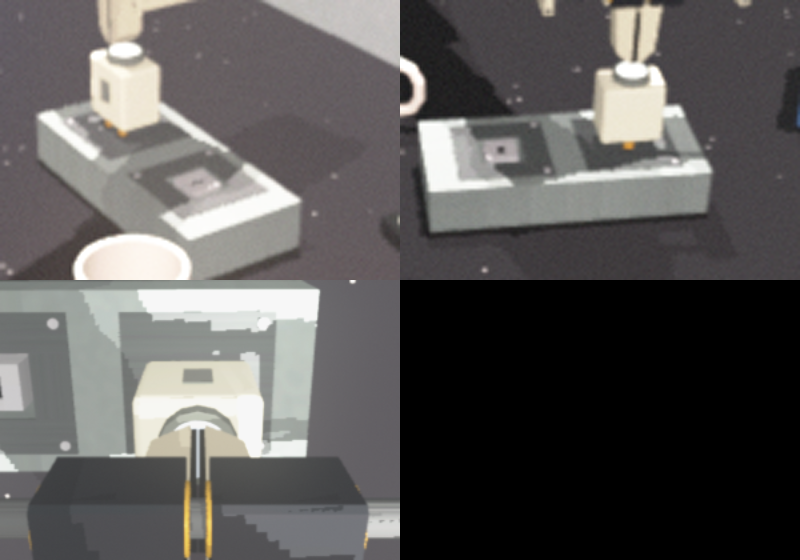

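The picture shows the torch still proud. The fingertips are near the lamp head at crop (632,66) in the scene and (118,42) in the side view. I'll compare the tip and head positions.

```bash
python3 - <<'E'
from h import *
np.set_printoptions(precision=4,suppress=True)
s,d=cam("scene"),cam("side");p=arm.observe()["position"];k=8/3
for c in(s,d):print(proj(c,p),proj(c,[.595,.128,.125]))
print("tip",tri(ray(s,290+234/k,210+66/k),ray(d,240+120/k,180+42/k)))
print("head",tri(ray(s,290+232/k,210+72/k),ray(d,240+125/k,180+51/k)))
a=cv2.imread("pics/s2.png");b=cv2.imread("pics/c2.png")
o=np.zeros((400,800,3),np.uint8);o[:,:400]=cv2.resize(a[175:225,260:310],(400,400),interpolation=2);o[:,400:]=cv2.resize(b[210:260,350:400],(400,400),interpolation=2)
cv2.imwrite("pics/m3.png",o)
E
```

```text
[375.6432 240.6937] [376.5823 236.3859]
[284.2296 203.0731] [284.5855 197.7359]
tip (array([0.5968, 0.1295, 0.1296]), np.float64(0.001448235171828372))
head (array([0.5987, 0.1266, 0.1233]), np.float64(0.00493204026890028))
```

View pics/m3.png

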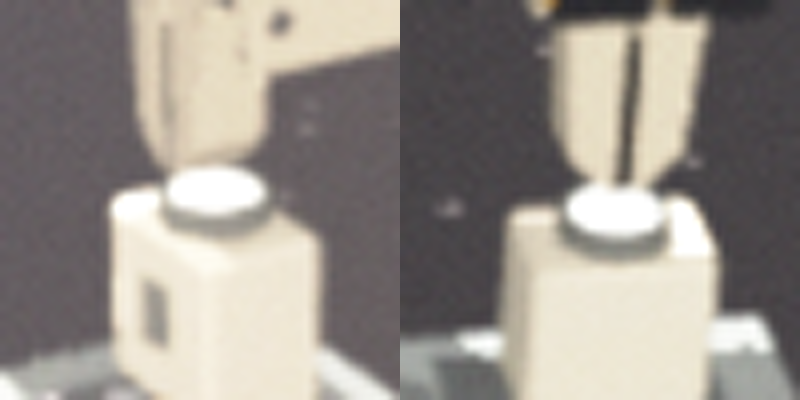

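The tips appear to hover just above the head, so the real tip seems to be a little higher than the reading. I'll keep going down in small steps and watch the force.

```bash
python3 -m pendant '{"slide":[[0,0,0.007],[0,0,0.007],[0,0,0]],"dr":[[0,0,0],[0,0,0],[0,0,0]],"claw":[0,0,0]}'
python3 -m pendant '{"slide":[[0,0,0.007],[0,0,0.007],[0,0,0]],"dr":[[0,0,0],[0,0,0],[0,0,0]],"claw":[0,0,0]}'
```

```text
clock: 3.45
position: [0.5931, 0.1271, 0.1078]
ee_rot: [-0.105, -3.139, 0.0]
force: [0.6, -1.2, -0.8]
width: 0.004
gripper_force: 0.0
clock: 3.75
position: [0.5931, 0.1271, 0.1035]
ee_rot: [-0.105, -3.139, 0.0]
force: [-0.3, -0.7, 0.0]
width: 0.005
gripper_force: 0.0
```

```bash
python3 - <<'E'
from h import *
d,a=shot("side","s4");s,b=shot("scene","c4")
o=np.zeros((400,800,3),np.uint8);o[:,:400]=cv2.resize(a[175:225,260:310],(400,400),interpolation=2);o[:,400:]=cv2.resize(b[210:260,350:400],(400,400),interpolation=2)
cv2.imwrite("pics/m4.png",o[:,:,::-1])
E
```

```text
(no output)
```

View pics/m4.png

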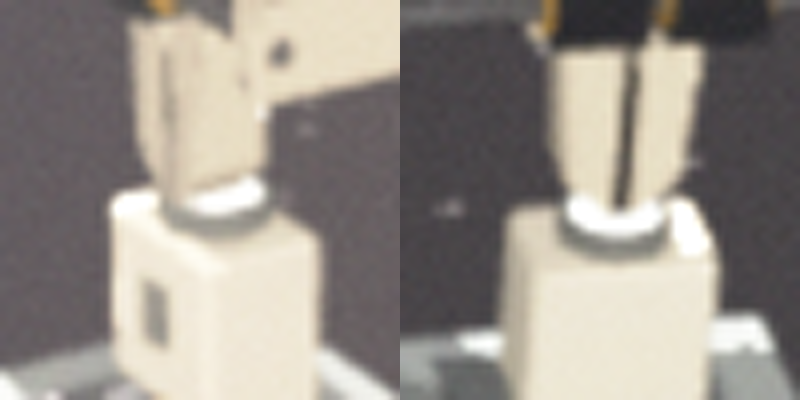

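The tips now overlap the lamp head and are almost touching. The torch hasn't moved, so the reading is lower than the true tip height. I'll continue under force watch.

```bash
python3 -m pendant '{"slide":[[0,0,0.007],[0,0,0.007],[0,0,0]],"dr":[[0,0,0],[0,0,0],[0,0,0]],"claw":[0,0,0]}'
python3 - <<'E'
from h import *
im=cv2.imread("pics/scene0.png")
print(proj(cam("scene"),[.149,.607,.203]), [proj(cam("scene"),np.array([.149,.607,.203])+.046*k*np.array([.2386,.971,0])) for k in(-1,1)])
g=im[95:140,440:540].astype(int).sum(2)
for u in range(452,528,4):
    col=g[:,u-440]; v=np.flatnonzero(col>420); print(u,v.max()+95 if len(v) else None,end="; ")
E
```

```text
clock: 4.15
position: [0.5936, 0.1272, 0.0999]
ee_rot: [0.105, 3.139, 0.0]
force: [-0.1, -0.8, 1.5]
width: 0.005
gripper_force: 1.0
[479.86720673 133.35037651] [array([465.51226262, 133.02085955]), array([494.25916504, 133.68074313])]
452 None; 456 102; 460 107; 464 125; 468 121; 472 None; 476 None; 480 None; 484 None; 488 None; 492 None; 496 103; 500 126; 504 122; 508 108; 512 None; 516 109; 520 139; 524 139;
```

```bash
python3 -m pendant '{"slide":[[0,0,0.007],[0,0,0.007],[0,0,0]],"dr":[[0,0,0],[0,0,0],[0,0,0]],"claw":[0,0,0]}'
python3 -m pendant '{"slide":[[0,0,0.007],[0,0,0.007],[0,0,0]],"dr":[[0,0,0],[0,0,0],[0,0,0]],"claw":[0,0,0]}'
```

```text
clock: 4.45
position: [0.5936, 0.1272, 0.0956]
ee_rot: [0.105, 3.139, 0.0]
force: [0.8, -0.2, 2.6]
width: 0.002
gripper_force: 1.1
clock: 4.75
position: [0.5937, 0.1272, 0.0916]
ee_rot: [0.105, 3.139, 0.0]
force: [-0.0, -0.5, 3.9]
width: 0.004
gripper_force: 2.0
```

```bash
python3 -m pendant '{"slide":[[0,0,0.007],[0,0,0.007],[0,0,0]],"dr":[[0,0,0],[0,0,0],[0,0,0]],"claw":[0,0,0]}'
python3 -m pendant '{"slide":[[0,0,0.007],[0,0,0.007],[0,0,0]],"dr":[[0,0,0],[0,0,0],[0,0,0]],"claw":[0,0,0]}'
python3 - <<'E'
from h import *
d,a=shot("side","s5");s,b=shot("scene","c5")
o=np.zeros((400,800,3),np.uint8);o[:,:400]=cv2.resize(a[175:225,260:310],(400,400),interpolation=2);o[:,400:]=cv2.resize(b[210:260,350:400],(400,400),interpolation=2)
cv2.imwrite("pics/m5.png",o[:,:,::-1])
a0=cv2.imread("pics/s4.png");b0=cv2.imread("pics/c4.png")
# torch body shift (rows) by edge profile
for nm,x,y,r in(("side",a0[:,:,::-1],a,(295,300)),("scene",b0[:,:,::-1],b,(366,372))):
    print(nm,x[225 if nm=="side" else 235:260,r[0]:r[1]].sum(2).mean(1).astype(int)[:24]);print(nm,y[225 if nm=="side" else 235:260,r[0]:r[1]].sum(2).mean(1).astype(int)[:24])
E
```

```text
clock: 5.05
position: [0.594, 0.1273, 0.0911]
ee_rot: [0.105, 3.138, 0.003]
force: [-14.0, -3.0, 41.4]
width: 0.004
gripper_force: 20.5
clock: 5.35
position: [0.5943, 0.1274, 0.0906]
ee_rot: [0.106, 3.136, 0.005]
force: [-26.4, -6.2, 78.0]
width: 0.002
gripper_force: 38.8
side [610 480 342 310 307 310 308 309 312 335 391 424 432 432 432 431 406 359
 321 315 312 316 317 312]
side [659 656 658 654 627 534 376 317 310 332 383 422 428 428 433 427 408 361
 320 312 314 314 315 316]
scene [416 543 556 513 523 549 595 622 634 663 668 667 666 668 668 671 672 670
 674 671 673 674 675 675]
scene [372 353 338 326 393 512 552 510 515 541 584 617 634 662 675 671 670 673
 675 674 673 675 674 675]
```

The force rises sharply at z≈0.0913, so the torch has hit its hard stop and is home, having moved about 9 mm. Its top is then at 0.115, so the true fingertips sit about 23.5 mm above the reported z. I'll back off and go to the stand.

```bash
python3 -m pendant '{"slide":[[0,0,-0.05],[0,0,-0.15],[0,0,-0.16],[0.01,-0.16,0],[0.01,-0.16,0],[0.01,-0.16,0],[0.01,-0.16,0],[0.01,-0.16,0],[0.01,-0.16,0],[0.01,-0.16,0]],"dr":[[0,0,0],[0,0,0],[0,0,0],[0,0,0],[0,0,0],[0,0,0],[0,0,0],[0,0,0],[0,0,0],[0,0,0]],"claw":[0,0,0,0,0.4,0.4,0.4,0.4,0.4,0.4]}'
python3 -m pendant '{"slide":[[0.02,-0.16,0],[0.02,-0.16,0],[0.02,-0.16,0],[0,0,0],[0,0,0],[0,0,0],[0,0,0],[0,0,0],[0,0,0],[0,0,0]],"dr":[[0,0,0],[0,0,0],[0,0,0],[0,0,1],[0,0,1],[0,0,1],[0,0,1],[0,0,1],[0,0,1],[0,0,1]],"claw":[0.4,0.4,0.4,0.4,0.4,0.4,0.4,0.4,0.4,0.4]}'
python3 -m pendant '{"slide":[[0,0,0],[0,0,0],[0,0,0],[0,0,0],[0,0,0],[0,0,0],[0,0,0],[0,0,0],[0,0,0]],"dr":[[0,0,1],[0,0,1],[0,0,1],[0,0,1],[0,0,1],[0,0,1],[0,0,1],[0,0,0.4],[0,0,0]],"claw":[0.4,0.4,0.4,0.4,0.4,0.4,0.4,0.4,0.4]}'
python3 - <<'E'
from h import *
c,im=shot("wrist","w6");np.save("w6.npy",c,allow_pickle=True)
d,a=shot("side","s6");s,b=shot("scene","c6")
print(arm.observe()["position"],arm.observe()["joints"])
E
```

```text
clock: 6.45
position: [0.5493, -0.2084, 0.1907]
ee_rot: [-0.105, -3.14, -0.0]
force: [0.7, 0.5, -0.1]
width: 0.399
gripper_force: 0.0
clock: 7.45
position: [0.5222, -0.349, 0.1905]
ee_rot: [-1.383, -2.82, -0.0]
force: [-0.2, 0.5, -0.3]
width: 0.403
gripper_force: 0.0
clock: 8.35
position: [0.5223, -0.3489, 0.1904]
ee_rot: [-2.456, -1.958, 0.001]
force: [0.4, -0.1, -1.7]
width: 0.399
gripper_force: 0.0
[ 0.52229028 -0.34906142  0.19071084] [-0.0053386   0.53506003  0.79083704  1.62444785 -0.40737738  1.15502144
  0.66070277]
```

View pics/w6.png

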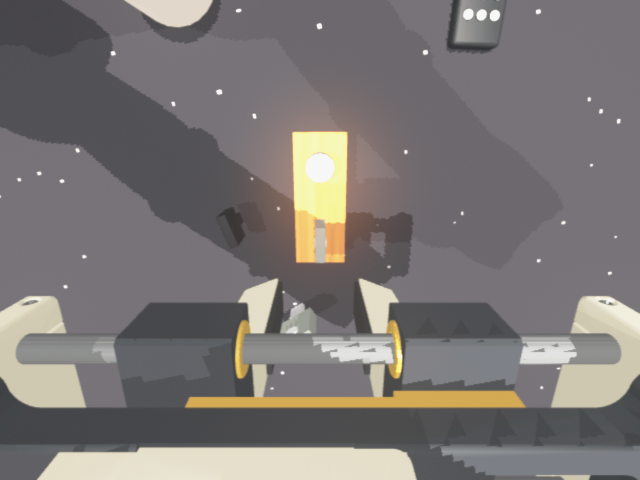

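The wrist view shows the stand aligned with the image, corners at (293,132), (347,132), (345,262) and (296,262). The spare is at (320,167), and the key is near its far end at (320,240). The loose grey key is just beyond at (300,320).

```bash
python3 - <<'E'
from h import *
np.set_printoptions(precision=4,suppress=True)
c=np.load("w6.npy",allow_pickle=True).item();im=cv2.imread("pics/w6.png")
hsv=cv2.cvtColor(im,cv2.COLOR_BGR2HSV)
m=((hsv[:,:,0]>5)&(hsv[:,:,0]<40)&(hsv[:,:,1]>100)&(hsv[:,:,2]>120)).astype(np.uint8)*255
m[280:]=0;m=cv2.morphologyEx(m,cv2.MORPH_CLOSE,np.ones((3,3)))
k=max(cv2.findContours(m,0,2)[0],key=cv2.contourArea)
for v in (136,150,200,240,258):
    x=np.flatnonzero(m[v]);print(v,x.min(),x.max()+1)
y=np.flatnonzero(m[:,335]);print("col335",y.min(),y.max()+1);y=np.flatnonzero(m[:,303]);print("col303",y.min(),y.max()+1)
g=hsv[:,:,1]
for v in range(212,270,3):
    x=np.flatnonzero(hsv[v,300:340,1]<90)+300; print(v,(x.min(),x.max()+1,int(hsv[v,x,2].mean())) if len(x) else None,end=" ")
print()
P=[plane(c,u,v,.042) for u,v in((293,132),(347.3,132),(345.3,262.5),(295.5,262.5))]
print(*P);C=sum(P)/4;ax=(P[0]+P[1]-P[2]-P[3])/2;L=np.linalg.norm(ax[:2]);print("centre",C,"L",L,"ang",np.degrees(np.arctan2(ax[1],ax[0])))
print("slot key",C-ax/L*.035,"spare",C+ax/L*.035, plane(c,320,167,.068))
for z in(.076,):print([plane(c,u,v,z) for u,v in((320.5,219),(320.5,262))])
o=arm.observe();Rt=R.from_rotvec(o["ee_rot"]).as_matrix();print(Rt,o["position"])
# fingertips in cameras
E
```

```text
136 292 348
150 346 348
200 294 346
240 295 346
258 296 345
col335 131 263
col303 132 263
212 (np.int64(309), np.int64(315), 247) 215 (np.int64(323), np.int64(325), 247) 218 None 221 (np.int64(316), np.int64(325), 187) 224 (np.int64(316), np.int64(325), 178) 227 (np.int64(315), np.int64(325), 181) 230 (np.int64(315), np.int64(326), 209) 233 (np.int64(315), np.int64(326), 207) 236 (np.int64(315), np.int64(326), 205) 239 (np.int64(314), np.int64(326), 208) 242 (np.int64(314), np.int64(327), 210) 245 (np.int64(314), np.int64(327), 208) 248 (np.int64(315), np.int64(326), 199) 251 (np.int64(315), np.int64(326), 199) 254 (np.int64(315), np.int64(326), 201) 257 (np.int64(315), np.int64(326), 202) 260 (np.int64(315), np.int64(326), 201) 263 (np.int64(300), np.int64(340), 121) 266 (np.int64(300), np.int64(340), 102) 269 (np.int64(300), np.int64(340), 100) 
[ 0.5168 -0.2655  0.042 ] [ 0.5659 -0.2767  0.042 ] [ 0.5383 -0.404   0.042 ] [ 0.4875 -0.3925  0.042 ]
centre [ 0.5271 -0.3347  0.042 ] L 0.1303505698244486 ang 77.37620560260847
slot key [ 0.5195 -0.3688  0.042 ] spare [ 0.5348 -0.3005  0.042 ] [ 0.5347 -0.2994  0.068 ]
[array([ 0.5251, -0.3436,  0.076 ]), array([ 0.516 , -0.3843,  0.076 ])]
[[ 0.2206  0.9754 -0.0003]
 [ 0.9754 -0.2206  0.0002]
 [ 0.0001 -0.0003 -1.    ]] [ 0.5223 -0.3491  0.1907]
```

```bash
python3 - <<'E'
from h import *
np.set_printoptions(precision=2,suppress=True)
c=np.load("w6.npy",allow_pickle=True).item();im=cv2.imread("pics/w6.png");g=cv2.cvtColor(im,cv2.COLOR_BGR2GRAY)
o=arm.observe();Rt=R.from_rotvec(o["ee_rot"]).as_matrix()
for t in([0,0,0],[0,0,-.0235],[.0095,0,-.0235],[.0095,.0184,-.0235],[.0095,-.0184,-.0235],[-.0095,.0184,-.0235]):
    print(t,proj(c,o["position"]+Rt@np.array(t)))
w=np.array([proj(c,np.array([.5195,-.3688,z])) for z in(.042,.076)]);print(w)
cv2.imwrite("pics/f6.png",cv2.resize(im[260:410,220:420],(800,600),interpolation=2))
E
```

```text
[0, 0, 0] [318.82 279.11]
[0, 0, -0.0235] [318.85 298.39]
[0.0095, 0, -0.0235] [318.83 281.66]
[0.0095, 0.0184, -0.0235] [355.   281.63]
[0.0095, -0.0184, -0.0235] [282.69 281.7 ]
[-0.0095, 0.0184, -0.0235] [353.85 314.54]
[[320.37 234.97]
 [320.55 246.04]]
```

View pics/f6.png

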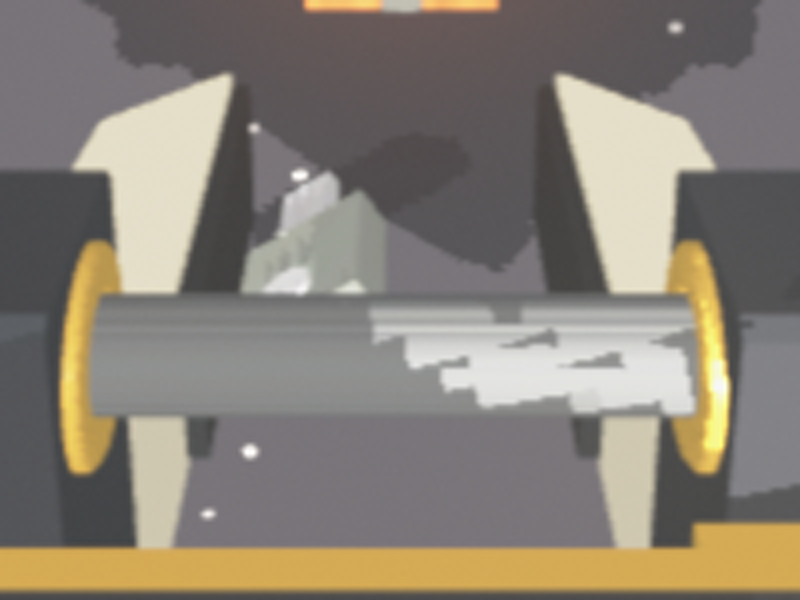

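```bash
python3 - <<'E'
from h import *
np.set_printoptions(precision=4,suppress=True)
s,d=cam("scene"),cam("side");c=np.load("w6.npy",allow_pickle=True).item()
o=arm.observe();Rt=R.from_rotvec(o["ee_rot"]).as_matrix()
k=np.array([.5195,-.3688,.042])
for a,b in(((126,244),(454.8,381)),((132,274.5),(443,427))):
    p,e=tri(ray(s,*a),ray(d,*b));print(p,e,"rel key in tool",Rt.T@(p-k))
p=plane(c,220+315/4,260+260/4,.08);print(p,Rt.T@(p-k))
p=plane(c,228,225,.05);print("black",p,Rt.T@(p-k))
E
```

```text
[ 0.4726 -0.4638  0.092 ] 0.008241027515840738 rel key in tool [-0.103  -0.0248 -0.05  ]
[ 0.468  -0.466   0.0006] 0.0026434020686997555 rel key in tool [-0.1061 -0.0287  0.0414]
[ 0.4807 -0.4431  0.08  ] [-0.081  -0.0215 -0.038 ]
black [ 0.4336 -0.3361  0.05  ] [ 0.0129 -0.091  -0.008 ]
```

```bash
python3 -m pendant '{"slide":[[-0.066,0.005,0],[0,0,0.12],[0,0,0.12],[0,0,0.12],[0,0,0.09],[0,0,0.05],[0,0,0]],"dr":[[0,0,0],[0,0,0],[0,0,0],[0,0,0],[0,0,0],[0,0,0],[0,0,0]],"claw":[0.4,0.4,0.4,0.4,0.4,0.4,0.4]}'
python3 - <<'E'
from h import *
print(arm.observe()["position"],arm.observe()["force"])
E
```

```text
clock: 9.2
position: [0.5184, -0.368, 0.0392]
ee_rot: [-2.453, -1.958, 0.002]
force: [-0.6, -0.9, 0.8]
width: 0.4
gripper_force: 0.0
[ 0.51844487 -0.36804389  0.03919017] [-0.59466797 -0.88470954  0.81665996]
```

```bash
python3 -m pendant '{"slide":[[-0.002,0.004,0.02],[0,0,0.015],[0,0,0.01],[0,0,0]],"dr":[[0,0,0],[0,0,0],[0,0,0],[0,0,0]],"claw":[0.4,0.4,0.4,0.4]}' && python3 -m pendant '{"slide":[[0,0,0],[0,0,0],[0,0,0],[0,0,0],[0,0,0],[0,0,0]],"dr":[[0,0,0],[0,0,0],[0,0,0],[0,0,0],[0,0,0],[0,0,0]],"claw":[0,0,0,0,0,0]}' 40
```

```text
clock: 9.6
position: [0.5207, -0.3696, 0.0276]
ee_rot: [2.455, 1.959, 0.0]
force: [-0.1, 0.9, 0.6]
width: 0.402
gripper_force: 0.0
clock: 10.2
position: [0.5205, -0.3697, 0.0275]
ee_rot: [-2.456, -1.959, -0.0]
force: [-0.7, 1.0, 1.2]
width: 0.106
gripper_force: 40.0
```

```bash
python3 -m pendant '{"slide":[[0,0,-0.03],[0,0,-0.06],[0,0,-0.1],[0,0,-0.12],[0,0,-0.12],[0,0,-0.1],[0,0,0]],"dr":[[0,0,0],[0,0,0],[0,0,0],[0,0,0],[0,0,0],[0,0,0],[0,0,0]],"claw":[0,0,0,0,0,0,0]}' 55
python3 -m pendant '{"slide":[[0,0,0],[0,0,0],[0,0,0],[0,0,0],[0,0,0],[0,0,0],[0,0,0],[0,0,0],[0,0,0],[0,0,0]],"dr":[[0,0,-1],[0,0,-1],[0,0,-1],[0,0,-1],[0,0,-1],[0,0,-1],[0,0,-1],[0,0,-1],[0,0,-1],[0,0,-1]],"claw":[0,0,0,0,0,0,0,0,0,0]}'
python3 -m pendant '{"slide":[[0,0,0],[0,0,0],[0,0,0],[0,0,0],[0,0,0],[0,0,0]],"dr":[[0,0,-1],[0,0,-1],[0,0,-1],[0,0,-1],[0,0,-0.3],[0,0,0]],"claw":[0,0,0,0,0,0]}'
python3 - <<'E'
from h import *
o=arm.observe();print(o["joints"],o["position"],R.from_rotvec(o["ee_rot"]).as_matrix())
E
```

```text
clock: 10.9
position: [0.522, -0.3718, 0.1915]
ee_rot: [2.451, 1.954, 0.004]
force: [0.5, -1.2, -0.7]
width: 0.099
gripper_force: 55.0
clock: 11.9
position: [0.5201, -0.3695, 0.1861]
ee_rot: [-0.913, -3.005, -0.0]
force: [-1.0, -0.4, 0.1]
width: 0.103
gripper_force: 55.0
clock: 12.5
position: [0.5201, -0.3697, 0.1862]
ee_rot: [-0.124, -3.139, -0.0]
force: [0.4, 0.1, 0.1]
width: 0.107
gripper_force: 55.0
[ 0.30627461  0.47871468  0.34188505  1.58019191 -0.17305821  1.11315667
  2.18134586] [ 0.52008263 -0.36968005  0.18621043] [[-9.96894593e-01  7.87464896e-02 -4.01072969e-04]
 [ 7.87463587e-02  9.96894629e-01  3.32325255e-04]
 [ 4.25996936e-04  2.99710214e-04 -9.99999864e-01]]
```

```bash
python3 -m pendant '{"slide":[[0,0.16,0],[0,0.16,0],[0,0.16,0],[0,0.16,0],[-0.03,0.16,0],[-0.03,0.16,0],[0,0.16,0],[0,0.16,0],[0,0.01,0],[0,0,0]],"dr":[[0,0,0],[0,0,0],[0,0,0],[0,0,0],[0,0,0],[0,0,0],[0,0,0],[0,0,0],[0,0,0],[0,0,0]],"claw":[0,0,0,0,0,0,0,0,0,0]}'
python3 - <<'E'
from h import *
np.set_printoptions(precision=4,suppress=True)
c,im=shot("wrist","w7");o=arm.observe();np.save("w7.npy",dict(c=c,o=o),allow_pickle=True)
print(o["position"],o["joints"][6]); 
cv2.imwrite("pics/f7.png",cv2.resize(im[180:330,240:440][:,:,::-1],(800,600),interpolation=2))
print(proj(c,[.5888,.0132,.052]))
E
```

```text
clock: 13.5
position: [0.5687, 0.0166, 0.1862]
ee_rot: [-0.12, -3.139, -0.0]
force: [0.2, -1.0, 0.6]
width: 0.106
gripper_force: 55.0
[0.5687 0.0145 0.1863] 1.470728279313731
[316.0696 240.3467]
```

View pics/f7.png

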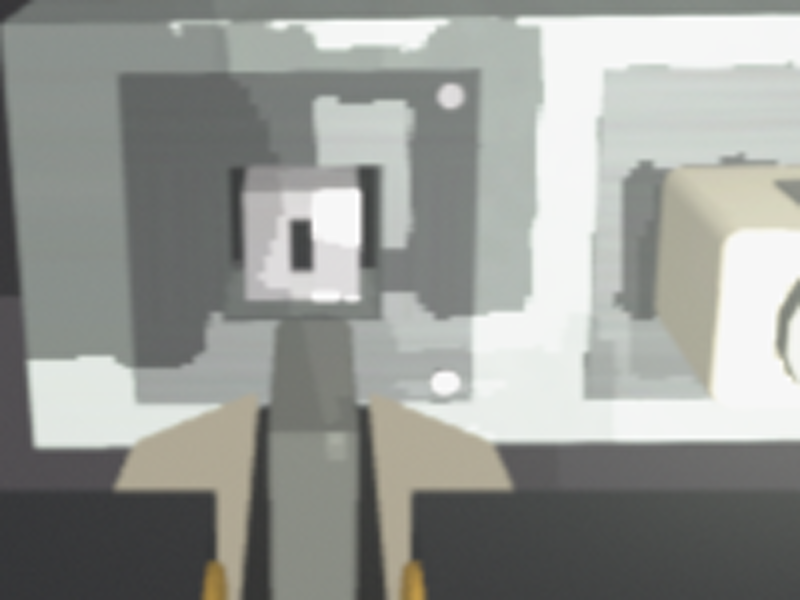

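The crop shows the slot at crop (302,244), which is image (315.5,241). The bow's lower end edge is at crop (312,320), which is image (318,260), upright and centred between the fingers. I'll measure both.

```bash
python3 - <<'E'
from h import *
np.set_printoptions(precision=4,suppress=True)
D=np.load("w7.npy",allow_pickle=True).item();c,o=D["c"],D["o"];im=cv2.imread("pics/w7.png");g=cv2.cvtColor(im,cv2.COLOR_BGR2GRAY)
x0,y0=302,222
s=cv2.resize(g[y0:254,x0:330],None,fx=8,fy=8,interpolation=2)
n,l,st,ce=cv2.connectedComponentsWithStats((s<110).astype(np.uint8))
for i in range(1,n):
    if st[i,4]>100: print(st[i][:4]/8+[x0,y0,0,0],(ce[i]+.5)/8-.5+[x0,y0])
Rt=R.from_rotvec(o["ee_rot"]).as_matrix();p=o["position"]
for u,v in((315.4,241.0),):
    q=plane(c,u,v,.052);print("slot",q,"in tool",Rt.T@(q-p))
for t in([.0177,0,-.0145],[.0177,.005,-.0145],[.0177,-.005,-.0145]):print(t,proj(c,p+Rt@np.array(t)))
for v in(264,268,272,276):
    print(v,g[v,300:338])
print("col",g[250:290,318])
# unit yaw: far top edge (low image) and near edge
def edge(u,a,b):
    col=g[a:b,u].astype(float);i=np.argmax(np.abs(np.diff(col)));return a+i+.5
E1=[(u,edge(u,284,296)) for u in(252,256,262,268,370,390,410,430)]
print(E1);A,B=[plane(c,*E1[i],.05) for i in(0,-1)];print(A,B,np.degrees(np.arctan2(*(B-A)[:2])), "tool y ang",np.degrees(np.arctan2(Rt[0,1],Rt[1,1])))
E
```

```text
[313.125 235.375   4.625  11.875] [314.9024 240.925 ]
slot [0.5894 0.0125 0.052 ] in tool [-0.0209 -0.0002  0.1343]
[0.0177, 0, -0.0145] [314.2682 261.0433]
[0.0177, 0.005, -0.0145] [323.7408 261.0633]
[0.0177, -0.005, -0.0145] [304.7944 261.0233]
264 [168 169 169 169 169 169 170 167 148 123 116 116 116 116 116 117 121 126
 126 126 126 126 126 127 126 127 126 135 157 170 173 173 172 172 173 173
 173 174]
268 [167 166 167 167 167 167 167 164 142 117 114 116 115 116 116 117 118 122
 126 125 126 126 126 126 125 126 125 130 152 168 170 170 169 168 170 170
 170 170]
272 [168 168 168 168 168 169 168 158 135 117 115 116 116 116 116 116 116 119
 123 125 125 126 126 126 127 127 126 128 150 168 171 172 172 171 171 172
 173 173]
276 [167 167 167 166 166 167 164 146 122 115 116 117 116 117 116 116 116 117
 120 123 126 127 127 127 127 127 127 126 135 155 168 169 169 169 170 170
 170 172]
col [218 219 227 246 241 173 133 128 119 109 122 126 127 126 126 126 125 125
 126 125 124 124 123 121 120 119 120 119 117 116 117 116 116 116 116 116
 116 120 134 139]
[(252, np.float64(291.5)), (256, np.float64(291.5)), (262, np.float64(291.5)), (268, np.float64(291.5)), (370, np.float64(290.5)), (390, np.float64(289.5)), (410, np.float64(289.5)), (430, np.float64(289.5))]
[ 0.6401 -0.0574  0.05  ] [0.6519 0.1265 0.05  ] 3.6824271741682373 tool y ang 4.534789702384013
```

```bash
python3 -m pendant '{"slide":[[0,0,0],[0,0,0],[0,0,0]],"dr":[[0,0,-0.13],[0,0,0],[0,0,0]],"claw":[0,0,0]}'
cat > slot.py <<'E'
from h import *
np.set_printoptions(precision=4,suppress=True)
o=arm.observe();c,im=shot("wrist","w8");o2=arm.observe();print(o["position"],o2["position"])
g=cv2.cvtColor(im,cv2.COLOR_RGB2GRAY);Rt=R.from_rotvec(o["ee_rot"]).as_matrix();p=o["position"]
e=proj(c,[.5894,.0125,.052]);x0,y0=int(e[0])-9,int(e[1])-11
s=cv2.resize(g[y0:y0+23,x0:x0+19],None,fx=8,fy=8,interpolation=2)
for th in(90,110,130):
  n,l,st,ce=cv2.connectedComponentsWithStats((s<th).astype(np.uint8))
  for i in range(1,n):
    if 500<st[i,4]<6000:
        b=st[i][:4]/8+[x0-.5,y0-.5,0,0];m=b[:2]+b[2:]/2;q=plane(c,*m,.052);print(th,b,m,"slot",q,"tool",Rt.T@(q-p))
E
python3 slot.py
```

```text
clock: 13.85
position: [0.5689, 0.0134, 0.1865]
ee_rot: [0.103, 3.14, -0.0]
force: [-0.8, 0.7, -0.5]
width: 0.105
gripper_force: 55.0
[0.5689 0.0134 0.1865] [0.5689 0.0137 0.1865]
90 [316.125 235.      4.     10.875] [318.125  240.4375] slot [0.5894 0.0122 0.052 ] tool [-0.0206  0.0002  0.1345]
110 [315.875 234.25    4.625  11.875] [318.1875 240.1875] slot [0.5892 0.0122 0.052 ] tool [-0.0203  0.0002  0.1345]
130 [315.625 233.875   5.125  12.5  ] [318.1875 240.125 ] slot [0.5891 0.0122 0.052 ] tool [-0.0202  0.0002  0.1345]
```

```bash
python3 -m pendant '{"slide":[[-0.071,0.002,0],[0,0,0.1],[0,0,0.1],[0,0,0.1],[0,0,0.08],[0,0,0],[0,0,0],[0,0,0]],"dr":[[0,0,0],[0,0,0],[0,0,0],[0,0,0],[0,0,0],[0,0,0],[0,0,0],[0,0,0]],"claw":[0,0,0,0,0,0,0,0]}'
```

```text
clock: 14.7
position: [0.5914, 0.0138, 0.074]
ee_rot: [0.1, 3.138, 0.001]
force: [0.5, -0.1, 0.6]
width: 0.102
gripper_force: 55.0
```

```bash
python3 -m pendant '{"slide":[[0.004,-0.0045,0.02],[0,0,0],[0,0,0]],"dr":[[0,0,0],[0,0,0],[0,0,0]],"claw":[0,0,0]}'
python3 -m pendant '{"slide":[[0,0,0]],"dr":[[0,0,0]],"claw":[0]}'
```

```text
clock: 15.0
position: [0.589, 0.0126, 0.0668]
ee_rot: [0.1, 3.14, 0.0]
force: [-0.8, 0.0, 0.4]
width: 0.104
gripper_force: 55.0
clock: 15.1
position: [0.5891, 0.0127, 0.0667]
ee_rot: [0.099, 3.14, 0.0]
force: [-0.7, -0.7, -0.5]
width: 0.103
gripper_force: 55.0
```

```bash
python3 -m pendant '{"slide":[[-0.0025,0,0.005],[0,0,0.005],[0,0,0.005],[0,0,0.005],[0,0,0]],"dr":[[0,0,0],[0,0,0],[0,0,0],[0,0,0],[0,0,0]],"claw":[0,0,0,0,0]}'
python3 -m pendant '{"slide":[[0,0,0.004],[0,0,0]],"dr":[[0,0,0],[0,0,0]],"claw":[0,0]}'
```

```text
clock: 15.6
position: [0.5897, 0.0127, 0.0602]
ee_rot: [0.099, 3.14, -0.0]
force: [0.4, 0.6, 0.2]
width: 0.106
gripper_force: 55.0
clock: 15.8
position: [0.5899, 0.0127, 0.0592]
ee_rot: [0.099, 3.14, 0.0]
force: [0.9, -0.2, -0.6]
width: 0.104
gripper_force: 55.0
```

```bash
python3 -m pendant '{"slide":[[0,0,0.005],[0,0,0.005],[0,0,0]],"dr":[[0,0,0],[0,0,0],[0,0,0]],"claw":[0,0,0]}'
python3 -m pendant '{"slide":[[0,0,0.004],[0,0,0.004],[0,0,0]],"dr":[[0,0,0],[0,0,0],[0,0,0]],"claw":[0,0,0]}'
```

```text
clock: 16.1
position: [0.5901, 0.0127, 0.0562]
ee_rot: [0.099, 3.139, 0.0]
force: [2.7, 0.2, -0.3]
width: 0.104
gripper_force: 55.0
clock: 16.4
position: [0.5901, 0.0123, 0.0539]
ee_rot: [0.1, 3.139, -0.0]
force: [3.5, -1.2, 0.9]
width: 0.103
gripper_force: 55.0
```

The blade is in the slot, with a light side force from the wall. I'll ease toward +x and push on through the pins.

```bash
python3 -m pendant '{"slide":[[-0.002,0,0.006],[0,0,0.006],[0,0,0]],"dr":[[0,0,0],[0,0,0],[0,0,0]],"claw":[0,0,0]}'
python3 -m pendant '{"slide":[[0,0,0.006],[0,0,0.006],[0,0,0]],"dr":[[0,0,0],[0,0,0],[0,0,0]],"claw":[0,0,0]}'
```

```text
clock: 16.7
position: [0.5901, 0.0114, 0.0498]
ee_rot: [-0.101, -3.14, 0.002]
force: [2.9, -5.4, 0.9]
width: 0.103
gripper_force: 55.0
clock: 17.0
position: [0.5902, 0.0118, 0.0464]
ee_rot: [-0.101, -3.14, 0.001]
force: [1.6, -5.0, 1.2]
width: 0.104
gripper_force: 55.0
```

```bash
python3 -m pendant '{"slide":[[0,-0.002,0.006],[0,0,0.006],[0,0,0]],"dr":[[0,0,0],[0,0,0],[0,0,0]],"claw":[0,0,0]}' 60
python3 -m pendant '{"slide":[[0,0,0.006],[0,0,0.006],[0,0,0]],"dr":[[0,0,0],[0,0,0],[0,0,0]],"claw":[0,0,0]}'
```

```text
clock: 17.3
position: [0.5902, 0.0129, 0.0429]
ee_rot: [-0.098, -3.14, -0.001]
force: [1.8, -0.3, 1.5]
width: 0.104
gripper_force: 60.0
clock: 17.6
position: [0.5903, 0.0127, 0.039]
ee_rot: [-0.099, -3.14, -0.001]
force: [3.9, 2.2, -1.2]
width: 0.104
gripper_force: 60.0
```

```bash
python3 -m pendant '{"slide":[[0,0,0.005],[0,0,0.005],[0,0,0]],"dr":[[0,0,0],[0,0,0],[0,0,0]],"claw":[0,0,0]}'
python3 -m pendant '{"slide":[[0,0,0.004],[0,0,0]],"dr":[[0,0,0],[0,0,0]],"claw":[0,0]}'
```

```text
clock: 17.9
position: [0.5904, 0.0127, 0.0374]
ee_rot: [0.099, 3.14, 0.002]
force: [-1.1, 3.1, 13.3]
width: 0.106
gripper_force: 60.0
clock: 18.1
position: [0.5904, 0.0127, 0.0372]
ee_rot: [0.099, 3.139, 0.002]
force: [-5.5, 2.1, 25.8]
width: 0.107
gripper_force: 60.0
```

```bash
python3 -m pendant '{"slide":[[0,0,0.004],[0,0,0],[0,0,-0.004]],"dr":[[0,0,0],[0,0,0],[0,0,0]],"claw":[0,0,0]}'
python3 -m pendant '{"slide":[[0,0,0],[0,0,0],[0,0,0],[0,0,0],[0,0,0]],"dr":[[0,0,0.5],[0,0,0.5],[0,0,0.5],[0,0,0.5],[0,0,0]],"claw":[0,0,0,0,0]}'
python3 - <<'E'
from h import *
o=arm.observe();print(o["ft_torque"],o["force"],o["joints"][6])
E
```

```text
clock: 18.4
position: [0.5904, 0.0127, 0.0373]
ee_rot: [0.099, 3.139, 0.002]
force: [-2.4, 2.7, 14.1]
width: 0.106
gripper_force: 60.0
clock: 18.9
position: [0.5906, 0.0127, 0.0372]
ee_rot: [0.477, 3.104, 0.002]
force: [-5.1, 2.9, 26.4]
width: 0.102
gripper_force: 60.0
[0.61912965 1.22237578 0.00869069] [-5.05222613  2.87722274 26.37458465] 1.3523234779322704
```

```bash
python3 -m pendant '{"slide":[[0,0,0],[0,0,0],[0,0,0],[0,0,0],[0,0,0],[0,0,0],[0,0,0],[0,0,0],[0,0,0],[0,0,0]],"dr":[[0,0,0.6],[0,0,0.6],[0,0,0.6],[0,0,0.6],[0,0,0.6],[0,0,0.6],[0,0,0.6],[0,0,0.6],[0,0,0.6],[0,0,0]],"claw":[0,0,0,0,0,0,0,0,0,0]}'
python3 - <<'E'
from h import *
o=arm.observe();print(o["ft_torque"],o["force"],o["joints"][6])
E
python3 -m pendant '{"slide":[[0,0,0],[0,0,0],[0,0,0],[0,0,0],[0,0,0],[0,0,0],[0,0,0],[0,0,0],[0,0,0],[0,0,0]],"dr":[[0,0,0.6],[0,0,0.6],[0,0,0.6],[0,0,0.6],[0,0,0.6],[0,0,0.6],[0,0,0.6],[0,0,0.6],[0,0,0.6],[0,0,0]],"claw":[0,0,0,0,0,0,0,0,0,0]}'
python3 - <<'E'
from h import *
o=arm.observe();print(o["ft_torque"],o["force"],o["joints"][6],o["clock"])
E
```

```text
clock: 19.9
position: [0.5909, 0.0126, 0.0372]
ee_rot: [1.441, 2.79, 0.003]
force: [-4.9, 1.7, 25.9]
width: 0.104
gripper_force: 60.0
[0.48209674 0.9275247  0.06310905] [-4.91482228  1.67538447 25.88809408] 0.8417020778814266
clock: 20.9
position: [0.5912, 0.0121, 0.0372]
ee_rot: [2.255, 2.186, 0.004]
force: [-4.6, 1.5, 26.0]
width: 0.106
gripper_force: 60.0
[0.31890693 0.88536858 0.07930114] [-4.55990293  1.50188437 26.03744201] 0.3343456427503176 20.9
```

```bash
cat > t.py <<'E'
from h import *
o=arm.observe();r=o["ee_rot"];print(o["ft_torque"],86.4-(2*np.degrees(np.arctan2(r[1],r[0]))%180-90)%180, o["force"])
E
for i in 1; do python3 -m pendant '{"slide":[[0,0,0],[0,0,0],[0,0,0]],"dr":[[0,0,0.4],[0,0,0.4],[0,0,0]],"claw":[0,0,0]}'; done; python3 t.py
python3 -m pendant '{"slide":[[0,0,0],[0,0,0]],"dr":[[0,0,0.4],[0,0,0]],"claw":[0,0]}'; python3 t.py
python3 -m pendant '{"slide":[[0,0,0],[0,0,0]],"dr":[[0,0,0.4],[0,0,0]],"claw":[0,0]}'; python3 t.py
```

```text
clock: 21.2
position: [0.5913, 0.012, 0.0372]
ee_rot: [2.357, 2.076, 0.004]
force: [-3.4, 2.2, 24.5]
width: 0.106
gripper_force: 60.0
[0.30267937 0.82187132 0.07133578] -86.36306519002673 [-3.35130345  2.21069638 24.50872547]
clock: 21.4
position: [0.5912, 0.0118, 0.0372]
ee_rot: [2.406, 2.019, 0.004]
force: [-3.3, 0.9, 25.3]
width: 0.103
gripper_force: 60.0
[0.18725997 0.85514436 0.1272156 ] -83.61202622479757 [-3.33958992  0.90047888 25.34725362]
clock: 21.6
position: [0.591, 0.0118, 0.0372]
ee_rot: [2.454, 1.961, 0.003]
force: [-3.5, 1.0, 24.6]
width: 0.105
gripper_force: 60.0
[0.22204255 1.00754168 0.1545306 ] -80.86484493888545 [-3.46039243  0.95673555 24.60665237]
```

```bash
python3 -m pendant '{"slide":[[0,0,0],[0,0,0]],"dr":[[0,0,0.4],[0,0,0]],"claw":[0,0]}'; python3 t.py
python3 -m pendant '{"slide":[[0,0,0],[0,0,0],[0,0,0],[0,0,0],[0,0,0]],"dr":[[0,0,0],[0,0,0],[0,0,0],[0,0,0],[0,0,0]],"claw":[0,0,0,0,0]}'; python3 t.py
```

```text
clock: 21.8
position: [0.5908, 0.0118, 0.0372]
ee_rot: [-2.5, -1.902, -0.003]
force: [-6.1, 1.5, 27.2]
width: 0.104
gripper_force: 60.0
[0.24151889 1.20796167 0.1468561 ] -78.1137149618236 [-6.14747586  1.49571982 27.21022597]
clock: 22.3
position: [0.5908, 0.0118, 0.0372]
ee_rot: [-2.499, -1.904, -0.003]
force: [-4.2, 1.5, 26.4]
width: 0.102
gripper_force: 60.0
[0.20782413 1.18818435 0.18482217] -78.19925969732535 [-4.17448716  1.53443255 26.44467552]
```

```bash
python3 -c "
from cell import arm
print(arm.sign_off())"
```

```text
the job is handed in; nothing more can be done
None
```

The job is handed in: the torch is home against its hard stop, the flat-bowed key is seated in the switch, and the arm is still gripping it turned clockwise against the barrel's stop. I judged the last two from force, torque and position rather than a picture, because all 10 picture views were used. The clock read about 22 s of the 64 s allowed, and I did not re-check the items to be left alone at the end.

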